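# Wind the carved musical box and hold its sprung lid at the gauge

### The job

Test the carved musical box on the bench: wind its wing key clockwise, in several partial turns, until it stops, keeping the lid shut meanwhile. Then lift the sprung lid by its handle until it is at the same slope as the thin steel gauge arm at the side of the box, and finish while still holding it there - it snaps shut if let go. Do not move the gauge arm or the tools and things lying around the box.

Things in the scene. Friction and masses are not known exactly. Their poses are not given: they have to be found in the camera images.
- musicbox: carved wooden box fixed to the bench, 180 (x) x 300 (y) x 100 mm high; origin at its underside, z up, -x is its carved front, roughly towards the robot, +y its left seen from the robot. In mm: y -55 to 145 is a compartment under a hinged lid; y -155 to -55 is a fixed flat deck, top at z 100, with the key at (0, -105). Leave the tools and things around it alone
- key (a joint): turn of the key in rad; grows clockwise seen from above; 0 run down, 3.5 at the stop, fully wound (within 0.25 counts). Needs 0.06 N m of friction plus 0.012 N m/rad of spring; friction keeps it where it is left
- key_grip (a point): middle of the key's flat upright brass wing, on its vertical turning axis, 34 mm above the deck. The wing is 38 mm long, 9 mm thick, 28 mm high (20 to 48 mm above the deck) on a 12 mm stem. x axis: along the wing's length (turns with the key; parallel to the box's x when the key is at 0), y: across its thickness, z up
- lid (a joint): opening of the lid in rad; 0 shut (level), grows as the front edge rises, stop at 1.5. A closing spring of 0.24 N m + 0.30 N m/rad and the lid's weight (about 0.25 kg) pull it shut: 3 to 5 N at the handle
- lid_handle (a point): middle of the lid's handle, a round steel bar 10 mm thick, 90 mm long, parallel to the hinge, on a post at each end, its centre 35 mm above the 10 mm panel, 30 mm behind the lid's front edge. Frame turns with the lid: x from front to hinge, y along the bar, z out of the panel. From the hinge it lies 150 mm forward (-x) and 45 mm up with the lid shut
- lid_hinge (a point): point on the lid's hinge axis (which runs along the box's y, at the far edge), in the middle of the lid's width, at the panel's underside, 90.5 mm above the bench. Frame turns with the lid
- gauge (a joint): slope of the gauge arm in rad, read as the lid's: the lid is at the mark when joint lid equals it (within 0.09). Stiff: it stays where it is set, somewhere from 0.45 to 0.85
- gauge_tip (a point): front end of the gauge arm, a steel strip 185 mm long, 10 mm high and 6 mm thick that pivots on the lid's hinge axis, 16 mm outside the lid's left edge. x axis along the strip towards the hinge, y along the hinge axis
- gouge: bystander: wood carver's gouge lying flat, 260 x 24 x 24 mm, origin at the underside where handle and ferrule meet
- mallet: bystander: square-headed wooden mallet lying flat, 250 mm long, head 75 x 130 x 60 mm, origin on its handle's line at the bench, 37 mm from the head
- waxtin: bystander: flat round tin, 72 mm across, 40 mm high, origin at its underside
- sandblock: bystander: cork sanding block, 110 x 65 x 36 mm, origin at its underside

How it is judged:
On the way, in this order (a step that is already met when the one before it is completed fails the run):
1. the key is wound to its stop (joint key above 3.25) (value of joint key above 3.25 rad), for 0.2 s.
2. the lid is lifted to the gauge arm's slope (within 0.09 rad) (angle between the x axis of lid_handle and the x axis of gauge_tip, either way round below 0.09 rad), for 0.2 s.
At the end, for the whole second after the job is handed in: The key is within 0.25 rad of its stop; the lid stands still within 0.09 rad (5 degrees) of the gauge arm's slope, carried by the gripper (more than 1 N on it) and by nothing else; the gauge arm is where it was (8 mm) and so are the four bystanders (20 mm) (value of joint key above 3.25 rad and angle between the x axis of lid_handle and the x axis of gauge_tip, either way round below 0.09 rad and velocity of joint lid between -0.05 and 0.05 rad/s and (contact force between musicbox and the fingers above 1 N or contact force between musicbox and the arm above 1 N) and distance of gauge_tip from where it was at the start of the episode below 0.008 m and distance of each of gouge, mallet, waxtin, sandblock from where it was at the start of the episode below 0.02 m and contact force between musicbox and gouge below 0.5 N and contact force between musicbox and mallet below 0.5 N and contact force between musicbox and waxtin below 0.5 N and contact force between musicbox and sandblock below 0.5 N); the arm keeps its last pose, push and grip.
It fails at once if the lid is opened before the key is wound (value of joint key below 3.25 rad and value of joint lid above 0.15 rad).
It fails at once if the gauge arm is moved (distance of gauge_tip from where it was at the start of the episode above 0.01 m).
It fails at once if a tool or thing lying around is disturbed (distance of any of gouge, mallet, waxtin, sandblock from where it was at the start of the episode above 0.03 m).
It also fails if it takes over 67 s, if anything falls off the work surface, if the arm or the gripper's body presses on something with over 40 N, if the wrist force passes 120 N, or if a joint passes its speed limit or range.

### The arm

A 6-joint arm with a two-finger parallel gripper is mounted at the origin on the work surface. World frame = base frame: x ahead of the robot, y to its left, z up, the work surface at z = 0. Lengths are in m, angles in rad, forces in N, time in s.
With the tool pointing down it reaches from about 0.275 to 0.85 m from the base axis. Payload 19 kg.
Tool frame: the origin (TCP) lies between the finger pads; the fingertips stand ctrl.tip_reach ahead of it and the grasp point (between the pads) lies 3 mm ahead of it (ctrl.tip_reach is the distance from the TCP to the fingertips, in m); z points along the fingers, y is the line along which they close (so a half turn about z gives the same grasp; the last joint's range is limited). The gripper opens to 85 mm and grips with 20 to 120 N. Pads are 22 mm wide; open, the fingers measure 114 mm over their backs; the gripper's body (76 mm by 85 mm) begins 54 mm behind the grasp point. The pads swing forward as they close: fully open they stand 13 mm farther back than shut.
Start: joints at [-1.465, 0.15, 1.437, -0, 1.554, -0.134], TCP at [0.137, -0.559, 0.253] pointing down, gripper open.
Joint ranges: [-2.8, 2.8], [-0.68, 2.1], [0.12, 2.68], [-1.39, 4.53], [0.16, 2.79], [-2.81, 2.81]. Speed limits (rad/s): [1.89, 1.89, 2.22, 3.01, 3.01, 3.01].

### API

Orientations are given as a 3x3 rotation matrix whose columns are the frame's x, y, z axes.
In Python, from workcell import ctrl gives the robot as it stands. The module is installed in compiled form; this text tells all that it offers.
- The arm moves only by the tool carry_out, never from a script. Its argument "motion" is a list of rows, each a list of 7 numbers: the opening, from 0 (shut) to 1 (fully open), then the shift along the tool's x, y, z in cm, then the turn, a rotation vector about the tool's x, y, z in degrees. In form: [[gripper, dx, dy, dz, wx, wy, wz], ...]. A call has 1 to 8 rows; each row is the pose to reach, as a shift and turn from the pose commanded when the call began, along the tool's axes at that moment; what a row does not reach only later rows make up. A row lasts 1/10 s, in which the tool goes at most 50 mm and 8.59 degrees, less where a joint would pass 70% of its speed; a pose out of reach is approached as far as the arm can. A call with a gripper value outside its range is refused whole. The fingers move at their own pace and stop on an object; the grip force is fixed at half the most. Time passes only in rows, so rows that repeat a pose let the fingers close. It gives the time, the measured TCP pose, the force, the opening and the grip force at its end, in the units of the state.
- ctrl.sense(): the state, without advancing time (a new reading comes with each control period).
- ctrl.get_image(name): name is "scene" or "top"; returns a dict with "pixels" (384x512x3 uint8, blue, green, red), "camera_matrix" (3x3 intrinsics, pixels), "D" ([k1, k2, p1, p2, k3] as OpenCV has them; the pictures are not rectified), "rvec" (rotation vector, rad) and "tvec" (3), from world to camera coordinates, as OpenCV has them. Camera axes: x right, y down, z forward; pixel columns grow to the right and rows downward; lengths in m; the calibration is good to about 2 mm. A picture is of the moment at which its call begins. There is no depth.
- ctrl.sign_off(): hands the job in; it is judged then, once.
The state is a dict: "clock": time; "qpos": joint angles; "qvel": joint speeds; "joint_torque": joint torques, N m; "tcp_pos": TCP position; "tcp_rot": TCP orientation; "contact_force": force on the tool from outside, world axes, zero at the start; "ft_torque": the same for the moment, N m; "gripper_width": finger opening in m; "finger_force": force on a finger pad.
Only numpy, scipy, OpenCV 4.12 (cv2) and the standard library are available. Lean on these libraries where they do the work, as an engineer would, in place of code of your own. Each camera call takes 0.05 s, during which the arm holds its last target. There are 200 camera calls.

## Working session

There is one attempt and no reset: what is moved stays moved. The work goes in short steps, Python scripts to look and compute and a tool call to move; the robot and the scene stay as the last step left them, time stands still between calls to the robot, and variables do not carry over. Pictures are saved under pics/ and viewed, at most 10 in all, crops included, and the job is handed in when it is done.

Besides the shell and the picture viewer there is one more tool, called by a JSON object that holds its "fn" and its "kwargs". carry_out: Moves the arm, as the interface text tells. Its arguments: {"type":"object","properties":{"motion":{"type":"array","items":{"type":"array","items":{"type":"number"}}}},"required":["motion"]}

```bash
mkdir -p pics; python3 - <<'E'
from workcell import ctrl
import cv2,pickle
s=ctrl.sense();print(s);print(ctrl.tip_reach)
d={}
for n in("scene","top"):
    i=ctrl.get_image(n);d[n]=i;cv2.imwrite(f"pics/{n}0.png",i["pixels"]);print(n,i["camera_matrix"],i["D"],i["rvec"],i["tvec"])
pickle.dump(d,open("im0.pkl","wb"))
E
```

```text
{'clock': 0.0, 'qpos': array([-1.46499421e+00,  1.50991921e-01,  1.43804417e+00, -5.25011159e-05,
        1.55378811e+00, -1.33997319e-01]), 'qvel': array([-7.95134279e-04, -1.65936542e-03, -1.19505779e-03, -2.66637196e-04,
       -5.25872483e-04,  7.35020800e-05]), 'joint_torque': array([-1.45095742e-03, -7.13060689e+01, -5.70866168e+01, -2.74309241e-04,
        9.10641567e-03, -1.75935025e-05]), 'tcp_pos': array([ 0.13650989, -0.55832981,  0.25266553]), 'tcp_rot': array([[ 9.71385421e-01,  2.37508589e-01, -1.82257578e-04],
       [ 2.37508632e-01, -9.71384663e-01,  1.21911946e-03],
       [ 1.12509127e-04, -1.22752262e-03, -9.99999240e-01]]), 'contact_force': array([ 0.41010498,  0.12661481, -0.28093758]), 'ft_torque': array([0.00227679, 0.01797188, 0.03219732]), 'finger_force': 0.0, 'gripper_width': 0.08516336176916076}
0.022
scene [[410.46389877   0.         259.16200074]
 [  0.         410.46389877 183.17937308]
 [  0.           0.           1.        ]] [0.01100103 0.         0.         0.         0.        ] [ 2.23545748  1.20453915 -0.40869708] [-0.38285203 -0.35802775  1.55407614]
top [[470.75212545   0.         255.12907522]
 [  0.         470.75212545 184.63593543]
 [  0.           0.           1.        ]] [-0.19205527  0.          0.          0.          0.        ] [ 2.14610342 -2.15733948  0.13462141] [0.02195041 0.64987002 1.19631551]
```

View pics/scene0.png

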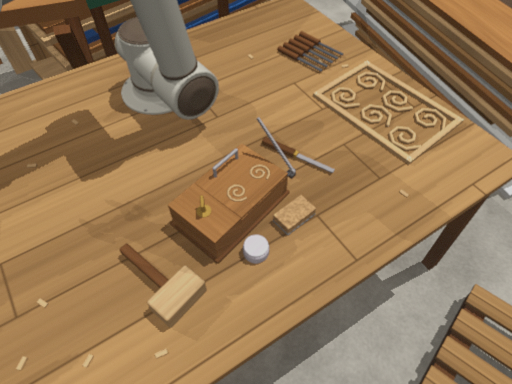

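View pics/top0.png

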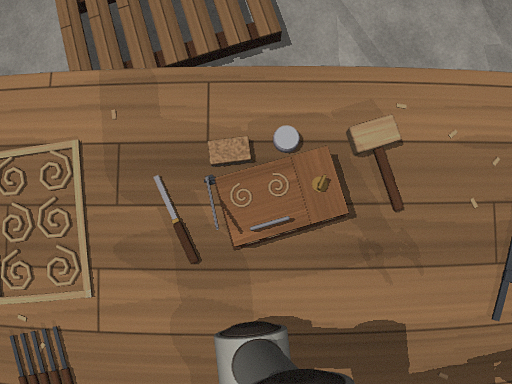

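The box is at about (282,197) in the top view and (230,200) in the scene view. The key is at (321,184) top and (203,208) scene, the handle at (270,223) and (225,160), and the gauge at (212,202) and (277,148). I'll zoom in next to get precise pixels.

```bash
python3 - <<'E'
import cv2,pickle,numpy as np
d=pickle.load(open("im0.pkl","rb"))
t=d["top"]["pixels"][140:250,195:355];s=d["scene"]["pixels"][110:260,160:310]
cv2.imwrite("pics/tc.png",cv2.resize(t,None,fx=5,fy=5,interpolation=cv2.INTER_CUBIC))
cv2.imwrite("pics/sc.png",cv2.resize(s,None,fx=4,fy=4,interpolation=cv2.INTER_CUBIC))
E
```

```text
(no output)
```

View pics/tc.png

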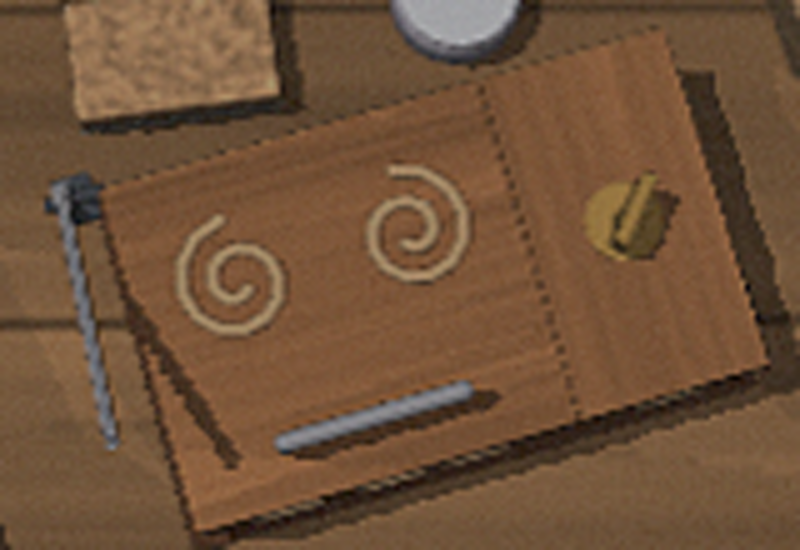

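View pics/sc.png

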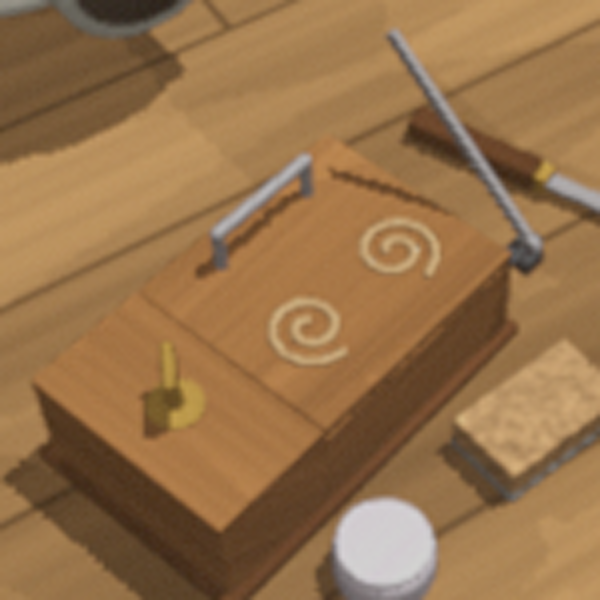

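Crop pixels (top ×5, scene ×4):
- **Handle ends:** (283,443) and (466,390) in top; (305,160) and (218,235) in scene.
- **Gauge tip and pivot:** (112,443) and (62,190) in top; (395,35) and (532,243) in scene.
- **Wing:** (652,180) to (618,248) in top. In scene it is seen nearly end-on at (168,345).

Triangulating these.

```bash
cat > h.py <<'E'
import cv2,pickle,numpy as np
d=pickle.load(open("im0.pkl","rb"))
F={"top":(5,195,140),"scene":(4,160,110)}
def und(n,p,crop=True):
    if crop: f,a,b=F[n]; p=((p[0]+.5)/f-.5+a,(p[1]+.5)/f-.5+b)
    return cv2.undistortPoints(np.array([[p]],float),d[n]["camera_matrix"],d[n]["D"])[0,0]
def P(n): return np.c_[cv2.Rodrigues(d[n]["rvec"])[0],np.ravel(d[n]["tvec"])]
def tri(t,s,crop=True):
    a,b=und("top",t,crop),und("scene",s,crop)
    X=cv2.triangulatePoints(P("top"),P("scene"),a,b).ravel();X=X[:3]/X[3]
    r=[]
    for n,q in(("top",a),("scene",b)):
        c=P(n)@np.r_[X,1]; r.append(np.linalg.norm(c[:2]/c[2]-q)*d[n]["camera_matrix"][0,0])
    return X,np.round(r,2)
def plane(n,p,z,crop=True):
    R=P(n)[:,:3];t=P(n)[:,3];c=-R.T@t;v=R.T@np.r_[und(n,p,crop),1];return c+v*(z-c[2])/v[2]
E
python3 - <<'E'
from h import *
np.set_printoptions(precision=4,suppress=True)
R={}
for k,t,s in [("hL",(283,443),(305,160)),("hR",(466,390),(218,235)),("gTip",(112,443),(395,35)),("gPiv",(62,190),(532,243)),
 ("deckFR",(662,30),(222,527)),("deckNR",(767,365),(38,385)),("lidFL",(103,190),(505,258)),("lidNL",(195,530),(335,145)),("seamF",(482,85),(325,430)),("seamN",(578,415),(142,292))]:
    R[k],e=tri(t,s);print(k,R[k],e)
for k,p in [("topk1",(652,180)),("topk2",(618,248))]: print(k,plane("top",p,.148))
print("sck",plane("scene",(168,345),.148), plane("scene",(170,400),.12))
v=R["gTip"]-R["gPiv"];print("slope",np.arctan2(v[2],np.hypot(*v[:2])),np.linalg.norm(v))
ax=R["hL"]-R["hR"];print("yaw from handle",np.arctan2(-ax[0],ax[1]),"gauge yaw",np.arctan2(-v[1],-v[0]))
for a,b in(("deckFR","lidFL"),("deckNR","lidNL")):
    w=R[b]-R[a];print(np.arctan2(-w[0],w[1]),np.linalg.norm(w))
E
```

```text
hL [0.5322 0.028  0.1325] [0.05 0.04]
hR [ 0.5577 -0.0598  0.1318] [0.35 0.31]
gTip [0.5302 0.1053 0.2135] [0.76 0.61]
gPiv [0.6616 0.1398 0.0946] [0.12 0.11]
deckFR [ 0.7426 -0.165   0.0978] [0.31 0.31]
deckNR [ 0.572  -0.2146  0.0887] [0.78 0.71]
lidFL [0.6612 0.1179 0.0921] [0.68 0.59]
lidNL [0.4914 0.0749 0.0828] [0.75 0.61]
seamF [ 0.715  -0.0718  0.0956] [0.6  0.58]
seamN [ 0.5467 -0.1183  0.0965] [0.19 0.16]
topk1 [ 0.6573 -0.1511  0.148 ]
topk2 [ 0.6242 -0.1338  0.148 ]
sck [ 0.6333 -0.1373  0.148 ] [ 0.6537 -0.1505  0.12  ]
slope 0.7188573412092364 0.18049337713102565
yaw from handle 0.2829875437972698 gauge yaw 0.2563094313958239
0.28012939855177643 0.2944401909679638
0.27158388669916433 0.30048980945581943
```

{"fn": "carry_out", "kwargs": {"motion": [[1, 59, -28.4, 0, 0, 0, -138.7], [1, 59, -28.4, 0, 0, 0, -138.7], [1, 59, -28.4, 0, 0, 0, -138.7], [1, 59, -28.4, 0, 0, 0, -138.7], [1, 59, -28.4, 0, 0, 0, -138.7], [1, 59, -28.4, 0, 0, 0, -138.7], [1, 59, -28.4, 0, 0, 0, -138.7], [1, 59, -28.4, 0, 0, 0, -138.7]]}}

```text
clock: 0.9
tcp_pos: [0.4467, -0.3027, 0.2532]
tcp_rot: [[0.125, 0.992, -0.0], [0.992, -0.125, 0.0], [0.0, -0.0, -1.0]]
contact_force: [0.5, -1.3, 0.0]
gripper_width: 0.085
finger_force: 0.0
```

```bash
cat > go.py <<'E'
import sys,numpy as np
from scipy.spatial.transform import Rotation as R
from workcell import ctrl
np.set_printoptions(precision=4,suppress=True)
def go(p,yaw,pitch=0):  # tool z down, tool x at yaw; pitch: rotation about world-horizontal tool y
    s=ctrl.sense();T=R.from_euler("z",yaw)*R.from_euler("x",np.pi)*R.from_euler("y",pitch)
    A=R.from_matrix(s["tcp_rot"])
    print("t",s["clock"],"tcp",s["tcp_pos"],"q",s["qpos"],"F",s["contact_force"],"w",s["gripper_width"],"ff",s["finger_force"])
    print("shift cm",100*A.inv().apply(np.array(p)-s["tcp_pos"]),"rot deg",np.degrees((A.inv()*T).as_rotvec()))
if __name__=="__main__":
    a=[float(x) for x in sys.argv[1:]];go(a[:3],a[3],*a[4:])
E
python3 go.py .642 -.1435 .25 2.66
```

```text
t 0.9 tcp [ 0.4467 -0.3027  0.2532] q [-0.7384  0.0766  1.5195  0.      1.5457 -0.6136] F [ 0.4833 -1.2919  0.0277] w 0.0850368311600426 ff 0.0
shift cm [18.2266 17.4004  0.3205] rot deg [ -0.0024  -0.0115 -69.5603]
```

{"fn": "carry_out", "kwargs": {"motion": [[1, 18.2, 17.4, 0, 0, 0, -69.6], [1, 18.2, 17.4, 0, 0, 0, -69.6], [1, 18.2, 17.4, 0, 0, 0, -69.6], [1, 18.2, 17.4, 0, 0, 0, -69.6], [1, 18.2, 17.4, 0, 0, 0, -69.6], [1, 18.2, 17.4, 0, 0, 0, -69.6], [1, 18.2, 17.4, 0, 0, 0, -69.6], [1, 18.2, 17.4, 0, 0, 0, -69.6]]}}

```text
clock: 1.7
tcp_pos: [0.6419, -0.1462, 0.2525]
tcp_rot: [[-0.88, 0.475, -0.001], [0.475, 0.88, 0.0], [0.001, -0.0, -1.0]]
contact_force: [-0.3, 0.4, 0.1]
gripper_width: 0.0857
finger_force: 0.0
```

```bash
python3 go.py .642 -.1435 .25 2.66
```

```text
t 1.7 tcp [ 0.6419 -0.1462  0.2525] q [-0.3408  0.3267  1.2228  0.      1.5933 -1.4168] F [-0.3078  0.3747  0.1399] w 0.08566507090534015 ff 0.0
shift cm [0.1201 0.2369 0.2537] rot deg [-0.0077 -0.0708 -0.7542]
```

{"fn": "carry_out", "kwargs": {"motion": [[1, 0.1, 0.25, 5, 0, 0, -0.8], [1, 0.1, 0.25, 9, 0, 0, -0.8], [1, 0.1, 0.25, 11.5, 0, 0, -0.8], [1, 0.1, 0.25, 11.5, 0, 0, -0.8], [0, 0.1, 0.25, 11.5, 0, 0, -0.8], [0, 0.1, 0.25, 11.5, 0, 0, -0.8], [0, 0.1, 0.25, 11.5, 0, 0, -0.8], [0, 0.1, 0.25, 11.5, 0, 0, -0.8]]}}

```text
clock: 2.5
tcp_pos: [0.6424, -0.1441, 0.1395]
tcp_rot: [[-0.883, 0.469, 0.002], [0.469, 0.883, -0.0], [-0.002, 0.0, -1.0]]
contact_force: [0.7, -0.1, 0.3]
gripper_width: 0.0285
finger_force: 0.0
```

```bash
python3 go.py .642 -.1435 .137 2.66; python3 - <<'E'
from workcell import ctrl
import cv2
a=ctrl.get_image("scene")["pixels"][100:250,150:300];b=ctrl.get_image("top")["pixels"][100:250,230:380]
cv2.imwrite("pics/g1.png",cv2.resize(cv2.hconcat([a,b]),None,fx=2.6,fy=2.6,interpolation=cv2.INTER_CUBIC))
E
```

```text
t 2.5 tcp [ 0.6424 -0.1441  0.1395] q [-0.3376  0.3785  1.384   0.0001  1.3774 -1.4206] F [ 0.694  -0.0599  0.2867] w 0.028539320689395107 ff 0.0
shift cm [0.0659 0.035  0.2504] rot deg [ 0.0177  0.0922 -0.3559]
```

View pics/g1.png

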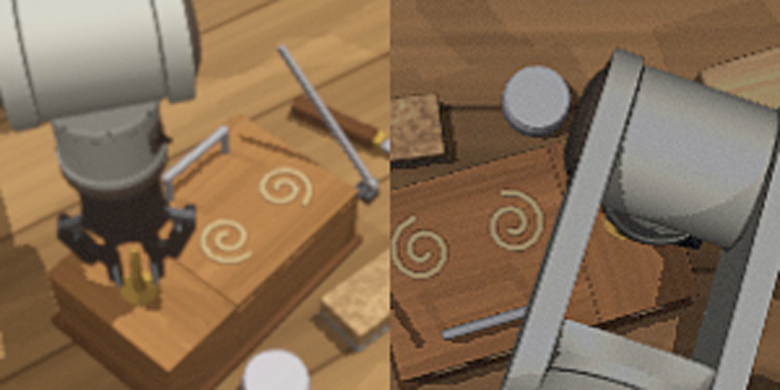

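The fingers straddle the wing, which sits at about (135,275) in the left half, between both pads. I'll close fully.

{"fn": "carry_out", "kwargs": {"motion": [[0, 0, 0, 0.2, 0, 0, 0], [0, 0, 0, 0.2, 0, 0, 0], [0, 0, 0, 0.2, 0, 0, 0], [0, 0, 0, 0.2, 0, 0, 0], [0, 0, 0, 0.2, 0, 0, 0]]}}

```text
clock: 3.1
tcp_pos: [0.6424, -0.1441, 0.1387]
tcp_rot: [[-0.883, 0.469, 0.002], [0.469, 0.883, -0.001], [-0.002, 0.0, -1.0]]
contact_force: [-7.6, 1.3, 21.8]
gripper_width: 0.008
finger_force: 58.9
```

```bash
python3 go.py .642 -.1435 .137 2.66;python3 -c "
from workcell import ctrl;print(ctrl.sense()['ft_torque'])"
```

```text
t 3.1 tcp [ 0.6424 -0.1441  0.1387] q [-0.3376  0.3785  1.3856 -0.      1.3752 -1.4207] F [-7.6442  1.2663 21.7954] w 0.00804866921198029 ff 58.856684267520905
shift cm [0.0631 0.0389 0.1747] rot deg [ 0.017   0.132  -0.3517]
[0.39995637 1.41808973 0.09331306]
```

{"fn": "carry_out", "kwargs": {"motion": [[0, 0, 0, -0.15, 0, 0, 7], [0, 0, 0, -0.15, 0, 0, 14], [0, 0, 0, -0.15, 0, 0, 21], [0, 0, 0, -0.15, 0, 0, 28], [0, 0, 0, -0.15, 0, 0, 35], [0, 0, 0, -0.15, 0, 0, 43], [0, 0, 0, -0.15, 0, 0, 50], [0, 0, 0, -0.15, 0, 0, 50]]}}

```text
clock: 3.9
tcp_pos: [0.6429, -0.1436, 0.1389]
tcp_rot: [[-0.204, 0.979, 0.003], [0.979, 0.204, 0.0], [-0.0, 0.003, -1.0]]
contact_force: [4.5, 4.4, 6.2]
gripper_width: 0.0083
finger_force: 58.6
```

```bash
python3 go.py .642 -.1435 .137 2.66;python3 -c "
from workcell import ctrl;print(ctrl.sense()['ft_torque'])"
```

```text
t 3.9 tcp [ 0.6429 -0.1436  0.1389] q [-0.3371  0.3791  1.3844  0.0013  1.3756 -0.5431] F [4.4899 4.3527 6.2118] w 0.00831724209691904 ff 58.560990393161774
shift cm [ 0.0288 -0.0915  0.1918] rot deg [  0.1432   0.082  -50.62  ]
[ 0.69302777 -0.66597299  0.00893961]
```

{"fn": "carry_out", "kwargs": {"motion": [[0.4, 0, 0, 0, 0, 0, 0], [0.4, 0, 0, 0, 0, 0, 0], [0.4, 0, 0, 0, 0, 0, 0], [0, 0, 0, 0, 0, 0, 0], [0, 0, 0, 0, 0, 0, 0], [0, 0, 0, 0, 0, 0, 0], [0, 0, 0, 0, 0, 0, 0]]}}

```text
clock: 4.6
tcp_pos: [0.6429, -0.1439, 0.138]
tcp_rot: [[-0.209, 0.978, 0.002], [0.978, 0.209, 0.0], [-0.0, 0.002, -1.0]]
contact_force: [9.6, 1.9, -2.1]
gripper_width: 0.0087
finger_force: 58.7
```

{"fn": "carry_out", "kwargs": {"motion": [[0, 0, 0, 0, 0, 0, 7], [0, 0, 0, 0, 0, 0, 14], [0, 0, 0, 0, 0, 0, 21], [0, 0, 0, 0, 0, 0, 28], [0, 0, 0, 0, 0, 0, 35], [0, 0, 0, 0, 0, 0, 43], [0, 0, 0, 0, 0, 0, 50], [0, 0, 0, 0, 0, 0, 50]]}}

```text
clock: 5.4
tcp_pos: [0.6435, -0.144, 0.138]
tcp_rot: [[0.619, 0.786, 0.004], [0.786, -0.619, -0.0], [0.002, 0.003, -1.0]]
contact_force: [15.4, -0.5, -4.4]
gripper_width: 0.0082
finger_force: 58.4
```

```bash
python3 go.py .642 -.1435 .137 2.66;python3 -c "
from workcell import ctrl;print(ctrl.sense()['ft_torque'])"
```

```text
t 5.4 tcp [ 0.6435 -0.144   0.138 ] q [-0.3373  0.3804  1.3845  0.0011  1.3732  0.3295] F [15.4422 -0.512  -4.448 ] w 0.008199371507683493 ff 58.41272324323654
shift cm [-0.0566 -0.1451  0.1005] rot deg [   0.2274    0.056  -100.6251]
[ 0.07434024 -2.38721828 -0.00317081]
```

{"fn": "carry_out", "kwargs": {"motion": [[0.4, 0, 0, 0, 0, 0, 0], [0.4, 0.05, 0.05, 0, 0, 0, 0], [0.4, 0.05, 0.05, 0, 0, 0, 0], [0, 0.05, 0.05, 0, 0, 0, 0], [0, 0.05, 0.05, 0, 0, 0, 0], [0, 0.05, 0.05, 0, 0, 0, 0], [0, 0.05, 0.05, 0, 0, 0, 0]]}}

```text
clock: 6.1
tcp_pos: [0.6433, -0.1444, 0.138]
tcp_rot: [[0.615, 0.788, 0.001], [0.788, -0.615, -0.001], [0.0, 0.002, -1.0]]
contact_force: [6.2, -3.7, -2.1]
gripper_width: 0.0082
finger_force: 60.1
```

{"fn": "carry_out", "kwargs": {"motion": [[0, 0, 0, 0, 0, 0, 7], [0, 0, 0, 0, 0, 0, 14], [0, 0, 0, 0, 0, 0, 21], [0, 0, 0, 0, 0, 0, 28], [0, 0, 0, 0, 0, 0, 35], [0, 0, 0, 0, 0, 0, 43], [0, 0, 0, 0, 0, 0, 50], [0, 0, 0, 0, 0, 0, 50]]}}

```text
clock: 6.9
tcp_pos: [0.6434, -0.1445, 0.138]
tcp_rot: [[1.0, 0.031, 0.002], [0.031, -1.0, -0.001], [0.002, 0.001, -1.0]]
contact_force: [6.5, -5.6, -2.6]
gripper_width: 0.0081
finger_force: 59.9
```

```bash
python3 go.py .642 -.1435 .137 2.66;python3 -c "
from workcell import ctrl;s=ctrl.sense();print(s['ft_torque'],s['joint_torque'])"
```

```text
t 6.9 tcp [ 0.6434 -0.1445  0.138 ] q [-0.3376  0.3813  1.3832 -0.0004  1.3751  1.2027] F [ 6.4592 -5.5843 -2.5646] w 0.008072609501160484 ff 59.94517654180527
shift cm [-0.1321 -0.1073  0.1046] rot deg [   0.1512    0.0444 -150.6534]
[-0.70068539 -0.9990959  -0.01141919] [  2.12119952 -90.81228018 -51.85773253   0.64433053   2.35877596
   3.41420844]
```

{"fn": "carry_out", "kwargs": {"motion": [[0, 0, 0, 0, 0, 0, 2], [0, 0, 0, 0, 0, 0, 4], [0, 0, 0, 0, 0, 0, 6], [0, 0, 0, 0, 0, 0, 8], [0, 0, 0, 0, 0, 0, 8]]}}

```text
clock: 7.4
tcp_pos: [0.6434, -0.1446, 0.1381]
tcp_rot: [[0.994, -0.105, 0.002], [-0.105, -0.994, -0.001], [0.002, 0.001, -1.0]]
contact_force: [6.1, -5.2, -2.2]
gripper_width: 0.0081
finger_force: 66.9
```

```bash
python3 go.py .642 -.1435 .137 2.66;python3 -c "
from workcell import ctrl;s=ctrl.sense();print(s['ft_torque'],s['joint_torque'])"
```

```text
t 7.4 tcp [ 0.6434 -0.1446  0.1381] q [-0.3375  0.3813  1.3832 -0.0005  1.3751  1.3385] F [ 6.0758 -5.2368 -2.1699] w 0.008074214876952372 ff 66.87423884868622
shift cm [-0.1474 -0.0905  0.1086] rot deg [   0.1665    0.0459 -158.4318]
[-0.74896622 -1.06032217  0.46759041] [  1.83361072 -90.7926178  -51.78812385   0.84297851   2.42803909
   1.43735725]
```

{"fn": "carry_out", "kwargs": {"motion": [[1, 0, 0, 0, 0, 0, 0], [1, 0, 0, 0, 0, 0, 0], [1, 0, 0, 0, 0, 0, 0], [1, 0, 0, 0, 0, 0, 0], [1, 0, 0, -3, 0, 0, 0], [1, 0, 0, -7, 0, 0, 0], [1, 0, 0, -11, 0, 0, 0], [1, 0, 0, -11, 0, 0, 0]]}}

```text
clock: 8.2
tcp_pos: [0.644, -0.1443, 0.2541]
tcp_rot: [[0.995, -0.104, 0.008], [-0.104, -0.995, -0.003], [0.008, 0.002, -1.0]]
contact_force: [0.6, 0.8, 1.0]
gripper_width: 0.0855
finger_force: 0.0
```

```bash
python3 go.py .5477 -.0256 .248 1.846
```

```text
t 8.2 tcp [ 0.644  -0.1443  0.2541] q [-0.3371  0.3237  1.2237  0.0001  1.5858  1.3374] F [0.5977 0.8362 1.0122] w 0.08553100602049532 ff 0.0
shift cm [-10.8142 -10.8083   0.5008] rot deg [   0.5225   -0.2064 -111.7091]
```

{"fn": "carry_out", "kwargs": {"motion": [[1, -10.8, -10.8, 0.5, 0.5, -0.2, -111.7], [1, -10.8, -10.8, 0.5, 0.5, -0.2, -111.7], [1, -10.8, -10.8, 0.5, 0.5, -0.2, -111.7], [1, -10.8, -10.8, 0.5, 0.5, -0.2, -111.7], [1, -10.8, -10.8, 0.5, 0.5, -0.2, -111.7], [1, -10.8, -10.8, 0.5, 0.5, -0.2, -111.7], [1, -10.8, -10.8, 0.5, 0.5, -0.2, -111.7], [1, -10.8, -10.8, 0.5, 0.5, -0.2, -111.7]]}}

```text
clock: 9.0
tcp_pos: [0.5464, -0.0252, 0.2426]
tcp_rot: [[0.451, 0.892, -0.004], [0.892, -0.451, 0.004], [0.001, -0.006, -1.0]]
contact_force: [0.9, -0.1, -0.7]
gripper_width: 0.0853
finger_force: 0.0
```

```bash
python3 go.py .5477 -.0256 .248 1.846
```

```text
t 9.0 tcp [ 0.5464 -0.0252  0.2426] q [-0.1885  0.0988  1.5169  0.0028  1.5309  0.2797] F [ 0.8913 -0.0861 -0.6538] w 0.0852902375265182 ff 0.0
shift cm [ 0.0221  0.1309 -0.5455] rot deg [ -0.2747  -0.1872 -42.6005]
```

{"fn": "carry_out", "kwargs": {"motion": [[1, 0, 0.1, -0.5, -0.3, -0.2, -42.6], [1, 0, 0.1, -0.5, -0.3, -0.2, -42.6], [1, 0, 0.1, -0.5, -0.3, -0.2, -42.6], [1, 0, 0.1, -0.5, -0.3, -0.2, -42.6], [1, 0, 0.1, -0.5, -0.3, -0.2, -42.6], [1, 0, 0.1, -0.5, -0.3, -0.2, -42.6]]}}

```text
clock: 9.6
tcp_pos: [0.5473, -0.0257, 0.2476]
tcp_rot: [[-0.268, 0.963, 0.0], [0.963, 0.268, -0.0], [-0.0, 0.0, -1.0]]
contact_force: [-0.5, -0.4, 0.0]
gripper_width: 0.0854
finger_force: 0.0
```

```bash
python3 go.py .5477 -.0256 .138 1.846; python3 - <<'E'
from workcell import ctrl
import cv2
a=ctrl.get_image("scene")["pixels"][100:250,150:300];b=ctrl.get_image("top")["pixels"][100:250,230:380]
cv2.imwrite("pics/g2.png",cv2.resize(cv2.hconcat([a,b]),None,fx=2.6,fy=2.6,interpolation=cv2.INTER_CUBIC))
E
```

```text
t 9.6 tcp [ 0.5473 -0.0257  0.2476] q [-0.1875  0.0958  1.5101 -0.0002  1.5353 -0.4593] F [-0.4862 -0.3685  0.0214] w 0.08541107215156095 ff 0.0
shift cm [ 0.0078  0.0364 10.9565] rot deg [ 0.0177  0.0225 -0.196 ]
```

View pics/g2.png

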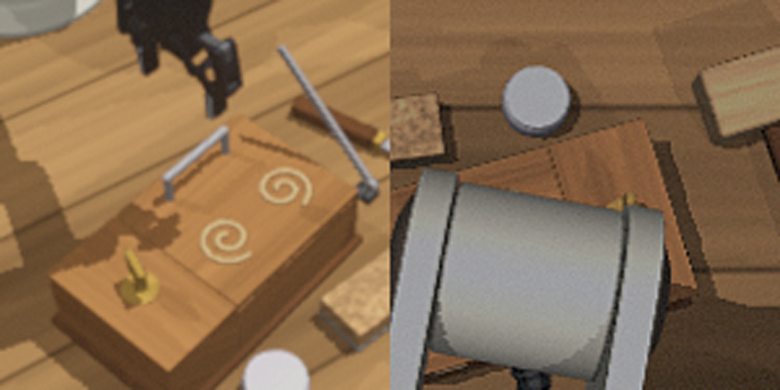

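In the left half the key wing, at (135,265), points slightly clockwise of the box's x, which fits 3.5 rad. The lid is shut, and the gripper is above the handle at (195,165). Descending to it.

{"fn": "carry_out", "kwargs": {"motion": [[1, 0, 0, 4, 0, 0, 0], [1, 0, 0, 8, 0, 0, 0], [1, 0, 0, 10.8, 0, 0, 0], [1, 0, 0, 10.8, 0, 0, 0], [0.4, 0, 0, 10.8, 0, 0, 0], [0.4, 0, 0, 10.8, 0, 0, 0], [0.4, 0, 0, 10.8, 0, 0, 0]]}}

```text
clock: 10.4
tcp_pos: [0.5482, -0.0259, 0.1415]
tcp_rot: [[-0.265, 0.964, 0.003], [0.964, 0.265, -0.001], [-0.002, 0.003, -1.0]]
contact_force: [-1.3, 0.7, 0.5]
gripper_width: 0.0439
finger_force: 0.0
```

{"fn": "carry_out", "kwargs": {"motion": [[0, 0, 0, 0, 0, 0, 0], [0, 0, 0, 0, 0, 0, 0], [0, 0, 0, 0, 0, 0, 0], [0, 0, 0, 0, 0, 0, 0], [0, 0, 0, 0, 0, 0, 0]]}}

```text
clock: 10.9
tcp_pos: [0.547, -0.026, 0.1402]
tcp_rot: [[-0.266, 0.964, -0.001], [0.964, 0.266, -0.001], [-0.001, -0.001, -1.0]]
contact_force: [-7.5, -0.4, 4.6]
gripper_width: 0.0076
finger_force: 58.5
```

```bash
python3 go.py .5477 -.0256 .138 1.846
```

```text
t 10.9 tcp [ 0.547  -0.026   0.1402] q [-0.1878  0.1592  1.6608 -0.0009  1.322  -0.4563] F [-7.4838 -0.4282  4.6404] w 0.007596983790736844 ff 58.537548780441284
shift cm [0.0218 0.0795 0.2156] rot deg [-0.0408  0.0363 -0.3703]
```

{"fn": "carry_out", "kwargs": {"motion": [[0, 0, 0.22, -0.65, 2.5, 0, 0], [0, 0, 0.48, -1.29, 5, 0, 0], [0, 0, 0.76, -1.92, 7.5, 0, 0], [0, 0, 1.06, -2.53, 10, 0, 0], [0, 0, 1.39, -3.13, 12.5, 0, 0], [0, 0, 1.75, -3.72, 15, 0, 0], [0, 0, 2.14, -4.29, 17.5, 0, 0], [0, 0, 2.55, -4.84, 20, 0, 0]]}}

```text
clock: 11.7
tcp_pos: [0.5719, -0.0189, 0.1884]
tcp_rot: [[-0.265, 0.905, -0.332], [0.964, 0.249, -0.092], [-0.0, -0.344, -0.939]]
contact_force: [-2.5, -0.6, -2.3]
gripper_width: 0.0078
finger_force: 58.9
```

```bash
python3 go.py .5477 -.0256 .138 1.846; python3 - <<'E'
from workcell import ctrl
import cv2
a=ctrl.get_image("scene")["pixels"][60:210,160:310];b=ctrl.get_image("top")["pixels"][120:270,190:340]
cv2.imwrite("pics/g3.png",cv2.resize(cv2.hconcat([a,b]),None,fx=2.6,fy=2.6,interpolation=cv2.INTER_CUBIC))
E
```

```text
t 11.7 tcp [ 0.5719 -0.0189  0.1884] q [-0.1018  0.3873  1.3085 -0.1277  1.7734 -0.3754] F [-2.5288 -0.61   -2.3046] w 0.007800751070906344 ff 58.940051794052124
shift cm [ 0.001  -0.6184  5.5992] rot deg [-20.131   -0.054   -0.3759]
```

View pics/g3.png

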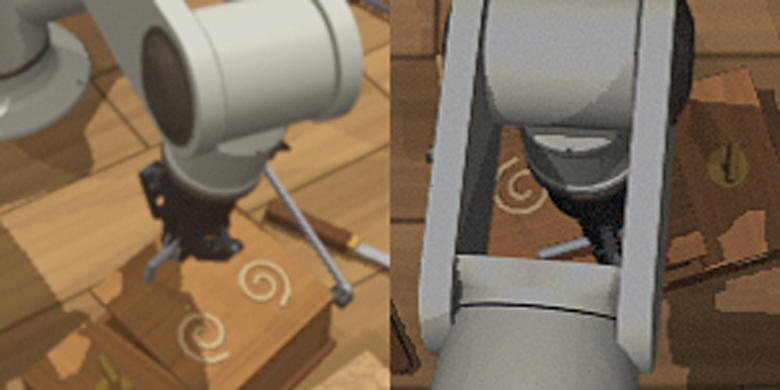

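The lid is following, with the bar held between the fingers at about (170,255) left, and the gauge arm stands clear at (310,240). Before finishing the lift I'll refine the gauge slope with a line fit in both views.

```bash
python3 - <<'E'
from h import *
N=[]
for n,a,b in(("top",(62,190),(112,443)),("scene",(532,243),(395,35))):
    f,x,y=F[n];A=np.array([(a[0]+.5)/f-.5+x,(a[1]+.5)/f-.5+y]);B=np.array([(b[0]+.5)/f-.5+x,(b[1]+.5)/f-.5+y])
    im=d[n]["pixels"].astype(float);L=np.linalg.norm(B-A);u=(B-A)/L;w=np.array([-u[1],u[0]])
    pts=[]
    g=im[...,0]-im[...,2]   # blue minus red: grey steel vs brown wood
    for s in np.linspace(.15,.95,60):
        o=np.arange(-4,4.01,.1);q=A+u*L*s+o[:,None]*w
        v=cv2.remap(g.astype(np.float32),q[:,0].astype(np.float32)[None],q[:,1].astype(np.float32)[None],cv2.INTER_LINEAR).ravel()
        k=np.clip(v-np.median(v)-.5*(v.max()-np.median(v)),0,None);pts.append(A+u*L*s+w*(k@o)/k.sum())
    p=np.array(pts);un=cv2.undistortPoints(p[:,None],d[n]["camera_matrix"],d[n]["D"])[:,0]
    vx,vy,x0,y0=cv2.fitLine(un.astype(np.float32),cv2.DIST_HUBER,0,1e-4,1e-4).ravel()
    r=((un-[x0,y0])@[-vy,vx])*d[n]["camera_matrix"][0,0];print(n,"resid px",r.std())
    N.append(P(n)[:,:3].T@np.cross([x0,y0,1],[x0+vx,y0+vy,1]))
v=np.cross(*N);v/=np.linalg.norm(v);v*=np.sign(v[2]);print(v,"slope",np.arcsin(v[2]),np.degrees(np.arcsin(v[2])),"yaw",np.arctan2(-v[1],-v[0]))
e=np.array([-np.cos(.275),-np.sin(.275),0])
for m in N: # each view alone with known vertical plane
    t=-(m@e)/m[2];print("single view",np.arctan(t))
E
```

```text
top resid px 0.09158804207658656
scene resid px 0.12232295983048809
[-0.70430131 -0.20216321  0.68050695] slope 0.7484542624202569 42.883270395257696 yaw 0.27952563108306466
single view 0.715920783791036
single view 0.7433812338813156
```

{"fn": "carry_out", "kwargs": {"motion": [[0, 0, 0.22, -0.65, 2.5, 0, 0], [0, 0, 0.48, -1.29, 5, 0, 0], [0, 0, 0.76, -1.92, 7.5, 0, 0], [0, 0, 1.06, -2.53, 10, 0, 0], [0, 0, 1.39, -3.13, 12.5, 0, 0], [0, 0, 1.75, -3.72, 15, 0, 0], [0, 0, 2.14, -4.29, 17.5, 0, 0], [0, 0, 2.55, -4.84, 20, 0, 0]]}}

```text
clock: 12.6
tcp_pos: [0.6111, -0.0078, 0.225]
tcp_rot: [[-0.266, 0.738, -0.621], [0.964, 0.204, -0.171], [0.0, -0.644, -0.765]]
contact_force: [-3.0, 1.6, -3.7]
gripper_width: 0.0076
finger_force: 59.5
```

{"fn": "carry_out", "kwargs": {"motion": [[0, 0, 0.1, -0.31, 1.2, 0, 0], [0, 0, 0.21, -0.62, 2.4, 0, 0], [0, 0, 0.21, -0.62, 2.4, 0, 0], [0, 0, 0.21, -0.62, 2.4, 0, 0], [0, 0, 0.21, -0.62, 2.4, 0, 0], [0, 0, 0.21, -0.62, 2.4, 0, 0]]}}

```text
clock: 13.2
tcp_pos: [0.6163, -0.0064, 0.2281]
tcp_rot: [[-0.266, 0.712, -0.65], [0.964, 0.197, -0.179], [0.001, -0.674, -0.739]]
contact_force: [-3.9, 3.8, -2.3]
gripper_width: 0.0077
finger_force: 59.5
```

```bash
python3 go.py .5477 -.0256 .138 1.846; python3 - <<'E'
from workcell import ctrl
import cv2,numpy as np
s=ctrl.sense();r=s["tcp_pos"]+.003*s["tcp_rot"][:,2]-[.7008,-.0187,.0905]
print("lid from tcp",np.arctan2(r[2],-(r[0]*.962+r[1]*.272))-np.arctan2(45,150),"radius",np.hypot(r[2],r[0]*.962+r[1]*.272),"tool tilt",np.arctan2(-s["tcp_rot"][2,1],-s["tcp_rot"][2,2]))
a=ctrl.get_image("scene")["pixels"][60:210,160:310];b=ctrl.get_image("top")["pixels"][120:270,190:340]
cv2.imwrite("pics/g4.png",cv2.resize(cv2.hconcat([a,b]),None,fx=2.6,fy=2.6,interpolation=cv2.INTER_CUBIC))
E
```

```text
t 13.2 tcp [ 0.6163 -0.0064  0.2281] q [-0.0364  0.7066  0.8706 -0.2659  2.2628 -0.4014] F [-3.9171  3.8285 -2.2878] w 0.0077230278415576 ff 59.53590989112854
shift cm [-0.0324  0.8108 11.4528] rot deg [-42.371   -0.1598  -0.314 ]
lid from tcp 0.7455209658692806 radius 0.15723682655737525 tool tilt 0.7395175829112819
```

View pics/g4.png

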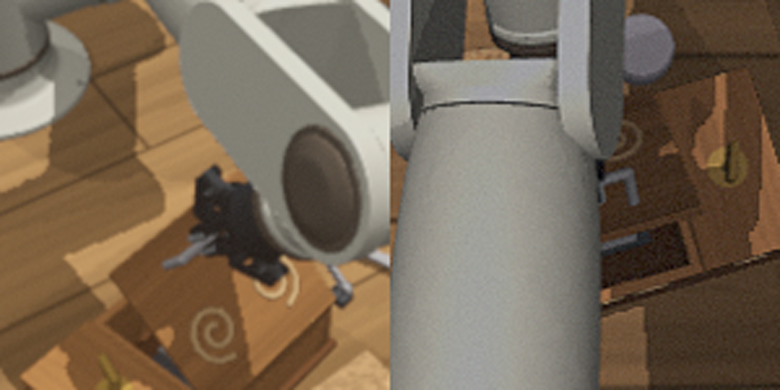

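The lid is at about 0.745 rad by the TCP and 0.740 rad by the tool tilt, against a gauge slope of about 0.74. The handle at (190,250) is still gripped, the key wing at (730,165) is still at its stop, and the gauge pivot at (343,290) is unmoved.

```bash
python3 -c "
from workcell import ctrl;print(ctrl.sense()['qvel']);print(ctrl.sign_off())"
```

```text
[ 9.00129899e-04 -1.54783684e-04  9.83919059e-05 -8.68997262e-05
 -1.84192160e-04  5.96554289e-04]
the job is handed in; nothing more can be done
None
```

I wound the key to its stop (about 3.5 rad) in three partial turns with the lid shut, then lifted the lid to about 0.74 rad against a measured gauge slope of about 0.74, and handed the job in at 13.2 s with the gripper still holding it; sign-off gave no verdict.

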